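# Punch a hole mark near the end of a steel flat bar

## Task

Lay the loose steel flat bar on the punch fixture's base plate, flush along its whole length against the low fence and with its ends level with the fence's ends (to within a centimetre), so that it passes under the punch. Then press the spring plunger's head down until the punch bears firmly on the bar and stops, hold it there a moment without ramming it, and let it come back up by itself. Leave the bar lying flush and leave the wrench, the bearing and the tin where they are.

Things in the scene. Friction and masses are not known exactly. Their poses are not given: they have to be found in the camera images.
- press: Punch fixture, bolted down. Origin: bench level, under its base plate; z up, +x from the open front (robot side) to the fence, y along the fence. Plate top at z = 15 mm, reaching x -100 to +120, y -150 to +150 mm. Plunger axis at x = 30, y = +110 mm. A green column behind the fence (x 77 to 107 mm) carries the beam. Rightly laid, the bar's centre is at x = 30, y = 0, its end under the beam.
- plunger: Spring plunger with black mushroom head, 34 mm wide, 14 mm high. Origin: centre of the head's top, 158 mm above the bench when up; z up. Slides straight down (28 mm at most) and springs back: 4 N to start, 2 N more per cm. Its punch is set to a new length each time and meets a flush bar after 8 to 24 mm: feel for it. There add about 10 N (at least 6) to the spring's force; over 40 N ruins it.
- fence_mid (a point): Middle (press y = 0) of the straight front face of the bright steel fence (press x = 45 mm). The fence is 260 mm long and stands 10 mm above the plate; this point is 5 mm above the plate.
- beam_front (a point): Middle of the front end of the green overhead beam, above the plate (press x = 13 mm, y = +110 mm). The beam is 36 mm wide, runs back from here to the column, underside 88 mm and top 112 mm above the bench; the plunger goes through it 17 mm behind this point. Elsewhere the plate is free from above.
- bar: Loose plain steel flat bar, 30 x 260 x 8 mm, 0.35 to 0.65 kg, lying flat on the bench to the left or right of the fixture (the wrench is on the other side). Origin: centre of its underside; y along its length, x across its width, z up. Either long edge may go to the fence.
- bar_end_a (a point): Middle of the bar's +y end face, 4 mm above its underside.
- bar_end_b (a point): Middle of the bar's -y end face, 4 mm above its underside.
- wrench: Bystander: steel wrench 200 mm long, lying flat along its x axis. Origin at the centre of its underside.
- bearing: Bystander: ball bearing, 72 mm diameter, 17 mm high, lying flat. Origin at the centre of its underside.
- tin: Bystander: plain tin, 64 mm diameter, 85 mm high. Origin at the centre of its underside.

How it is judged:
By the outcome, as a careful person would: the job done as asked, in the order asked, and still so for the second after the job is handed in, with the robot touching nothing.
It also fails if it takes over 64 s, if anything falls off the work surface, if the arm or the gripper's body presses on something with over 40 N, if the wrist force passes 120 N, or if a joint passes its speed limit or range.

## Robot

A 6-joint arm with a two-finger parallel gripper is mounted at the origin on the work surface. World frame = base frame: x ahead of the robot, y to its left, z up, the work surface at z = 0. Lengths are in mm, angles in rad, forces in N, time in s.
With the tool pointing down it reaches from about 350 to 975 mm from the base axis. Payload 17.4 kg.
Tool frame: the origin (TCP) lies between the finger pads; the fingertips stand 17 mm ahead of it and the grasp point (between the pads) lies 2 mm behind it; z points along the fingers, y is the line along which they close (so a half turn about z gives the same grasp; the last joint's range is limited). The gripper opens to 85 mm and grips with 20 to 120 N. Pads are 22 mm wide; open, the fingers measure 114 mm over their backs; the gripper's body (76 mm by 85 mm) begins 54 mm behind the grasp point. The pads swing forward as they close: fully open they stand 13 mm farther back than shut.
Start: joints at [1.249, 0.116, 1.442, -0, 1.584, -0.038], TCP at [189.012, 648.002, 248.303] pointing down, gripper open.
Joint ranges: [-2.83, 2.83], [-0.83, 2.19], [0.07, 2.5], [-1.14, 4.28], [0.01, 3], [-2.97, 2.97]. Speed limits (rad/s): [1.89, 1.89, 2.22, 3.14, 3.14, 3.14].

## Interface

Orientations are given as a unit quaternion [x, y, z, w].
In Python, from cell import robot, optics, ticket gives the robot as it stands. Calls block until the motion is done:
- robot.move_pose(position, orientation): joint-space move of the TCP to a pose.
- robot.move_l(position, orientation=None, vel=150, force_limit=None): straight line of the TCP; orientation=None keeps the orientation; vel is the mean speed in mm/s. With force_limit (N) it stops when the force on the tool has changed by that much, and returns True; else False.
- robot.set_joints(angles): joint-space move.
- robot.command_gripper(opening): finger opening in mm; the grip force is fixed at half the most; returns when the fingers have stopped.
- robot.sleep(seconds).
- robot.inverse_kinematics(position, orientation): joint angles nearest the present ones, or None.
- robot.get_obs(): the state.
- optics.capture(name): name is "scene" or "top" or "wrist"; returns (picture, depth): 420x560x3 uint8, red, green, blue; 420x560 float32, mm along the optical axis (not along the pixel's ray), 0 where there is no reading.
- optics.get_calibration(name): a dict with "fx", "fy", "cx", "cy" (pixels), "k1" (the pictures are not rectified: a ray, as slopes to the right and down, at radius r is drawn at 1 + k1 r^2 times it, then the intrinsics apply), "R" (3x3) and "t" (3): a world point X has camera coordinates R X + t. Camera axes: x right, y down, z forward; pixel columns grow to the right and rows downward; lengths in mm; the calibration is good to about 2 mm. A picture is of the moment at which its call begins: read the wrist's pose just before it. get_calibration takes no time and is no camera call; for the wrist camera it gives the pose at the moment of the call.
A pose or a line that the arm cannot do raises robot.Unreachable and nothing moves.
- ticket.finish_job(): hands the job in; it is judged then, once.
The state is a dict: "t": time; "joints": joint angles; "joint_vel": joint speeds; "joint_torque": joint torques, N m; "tcp_pos": TCP position; "tcp_rot": TCP orientation; "contact_force": force on the tool from outside, world axes, zero at the start; "torque": the same for the moment, N m; "grip_width": finger opening in mm; "gripper_force": force on a finger pad.
Only numpy, scipy, OpenCV 4.12 (cv2) and the standard library are available. Lean on these libraries where they do the work, as an engineer would, in place of code of your own. Each camera call takes 0.05 s, during which the arm holds its last target. There are 200 camera calls.

## Working session

There is one attempt and no reset: what is moved stays moved. The work goes in short steps, each a Python script; the robot and the scene stay as the last script left them, time stands still between calls to the robot, and variables do not carry over. Pictures are saved under pics/ and viewed, at most 10 in all, crops included, and the job is handed in when it is done.

```bash
mkdir -p pics; ls
cat > h.py <<'E'
import numpy as np, cv2
from cell import robot, optics, ticket
def calib(n):
    c=optics.get_calibration(n); c['R']=np.array(c['R']).reshape(3,3); c['t']=np.array(c['t']); return c
def ray(c,u,v):
    x=np.array([(u-c['cx'])/c['fx'],(v-c['cy'])/c['fy']]); s=x.copy()
    for _ in range(20): s=x/(1+c['k1']*(s@s))
    return -c['R'].T@c['t'], c['R'].T@np.array([s[0],s[1],1.])
def onplane(c,u,v,z):
    o,d=ray(c,u,v); return o+d*(z-o[2])/d[2]
def proj(c,X):
    p=c['R']@np.array(X,float)+c['t']; s=p[:2]/p[2]; s=s*(1+c['k1']*(s@s))
    return s*[c['fx'],c['fy']]+[c['cx'],c['cy']]
def snap(n,f):
    c=calib(n); im,d=optics.capture(n); cv2.imwrite(f'pics/{f}.png',im[:,:,::-1]); np.savez(f'pics/{f}.npz',im=im,d=d,**c); return c,im,d
def load(f):
    z=np.load(f'pics/{f}.npz'); return {k:z[k] for k in ('fx','fy','cx','cy','k1','R','t')},z['im'],z['d']
E
python3 - <<'E'
from h import *
for n in('top','scene'):
    c,im,d=snap(n,n+'0'); print(n,-c['R'].T@c['t'],c['R'],c['fx'],c['k1'])
a=cv2.imread('pics/top0.png')
print(robot.get_obs())
E
```

```text
pics
top [ 290.02344439    6.51189167 1345.42959576] [[ 0.10414718 -0.99456065 -0.00157457]
 [-0.97018731 -0.10124628 -0.22019488]
 [ 0.21883774  0.0244603  -0.97545463]] 422.24152961429303 -0.11357072425727886
scene [1093.91124603 -588.39673006 1023.36219812] [[ 0.77448289  0.63241956 -0.0148912 ]
 [ 0.46757433 -0.58814582 -0.65989298]
 [-0.42608743  0.50411308 -0.75121203]] 445.34939194140867 -0.07485377947139128
{'t': 0.1, 'joints': array([ 1.24922985e+00,  1.16406676e-01,  1.44224190e+00,  4.61210800e-07,
        1.58399728e+00, -3.77916212e-02]), 'joint_vel': array([ 0.000484  , -0.0025035 , -0.0032932 , -0.00096277,  0.0004129 ,
       -0.00046242]), 'joint_torque': array([-2.21650218e-03, -7.33665061e+01, -6.33790398e+01, -2.26863658e-04,
        5.20388669e-03,  3.09344375e-05]), 'tcp_pos': array([188.93651538, 647.84056819, 247.63014944]), 'tcp_rot': array([ 1.41411803e-01,  9.89950718e-01, -5.18081803e-04, -9.43376862e-05]), 'contact_force': array([ 0.22004996, -0.09197837,  1.67773082]), 'torque': array([-0.01283331,  0.02307375,  0.02491374]), 'gripper_force': 0.0, 'grip_width': 85.40938654142124}
```

View pics/top0.png

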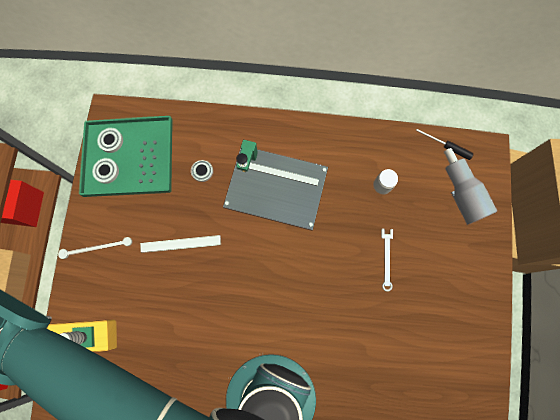

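View pics/scene0.png

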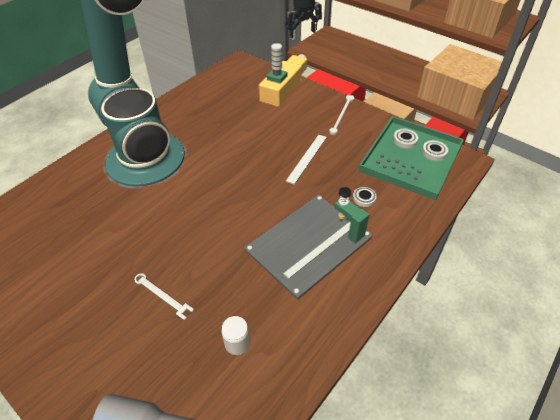

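Top view: the bar spans about (141,246) to (220,239). The fixture is centred near (277,190), its fence runs (250,166) to (318,183), and the plunger head is at (242,158). The wrench (387,260) is on the right, with the bearing at (202,170) and the tin at (388,180).

```bash
cat >> h.py <<'E'
def brightrect(c,im,box,z,thr=185):
    u0,v0,u1,v1=box; m=np.zeros(im.shape[:2],np.uint8)
    m[v0:v1,u0:u1]=(im[v0:v1,u0:u1].min(2)>thr)*255
    cs,_=cv2.findContours(m,cv2.RETR_EXTERNAL,cv2.CHAIN_APPROX_NONE); k=max(cs,key=cv2.contourArea)
    P=np.array([onplane(c,u,v,z)[:2] for u,v in k[:,0]],np.float32)
    (x,y),(w,h),a=cv2.minAreaRect(P); a=np.radians(a)
    if w<h: w,h,a=h,w,a+np.pi/2
    d=np.array([np.cos(a),np.sin(a)]); d=d if d[1]>0 else -d
    return np.array([x,y]),d,w,h
E
python3 - <<'E'
from h import *
c,im,d=load('top0')
print('bar',brightrect(c,im,(136,228,228,258),8))
print('fence',brightrect(c,im,(249,155,322,190),25))
print('bearing?',onplane(c,202,170,17), 'head',onplane(c,242,158,158))
for n,(u,v) in dict(tl=(243,151),tr=(327,168),br=(314,228),bl=(226,205)).items(): print(n,onplane(c,u,v,15))
E
```

```text
bar (array([441.51766968, 340.97351074]), array([-0.20655616,  0.97843475]), 257.9104919433594, 30.731590270996094)
fence (array([703.55407715,  33.01808167]), array([0.14677104, 0.98917049]), 231.27415466308594, 18.948780059814453)
bearing? [690.92331202 302.04186261  17.        ] head [697.43073629 157.29511728 158.        ]
tl [771.37854068 175.21336814  15.        ]
tr [ 741.05980014 -108.60798527   15.        ]
br [535.95676324 -82.80567083  15.        ]
bl [581.67089864 207.26722659  15.        ]
```

```bash
cat >> h.py <<'E'
def down(d):  # tool pointing down, tool x along horizontal dir d
    b=np.arctan2(d[1],d[0])/2; return [np.cos(b),np.sin(b),0,0]
E
python3 - <<'E'
from h import *
robot.move_pose([441.5,341,330],down([-.2066,.978]))
c,im,d=snap('wrist','w1'); print(-c['R'].T@c['t'],c['R'][2],robot.get_obs()['tcp_pos'])
for P in ([414.8,467,4],[468,215,4]): print(proj(c,P))
E
```

```text
[426.33501274 409.64706245 455.54632689] [ 0.05724439 -0.2729019  -0.96033725] [441.10038047 341.80219541 329.57090239]
[281.50460099  42.00671485]
[280.93381838 253.48538088]
```

View pics/w1.png

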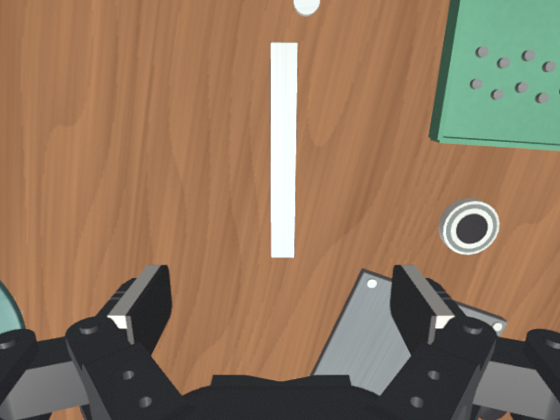

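Wrist view: the bar is clear, from (284,42) to (283,257), with the plate's corner at (370,270).

Run:
```python
from h import *
c,im,d=load('w1')
p,dr,w,h=brightrect(c,im,(255,30,315,270),8); print(p,dr,w,h)
assert abs(w-260)<8 and abs(h-30)<5
q=down(dr)
robot.command_gripper(50)
robot.move_pose([*p,100],q)
print(robot.move_l([*p,20],q,vel=80,force_limit=12))
robot.command_gripper(20)
o=robot.get_obs(); print(o['tcp_pos'],o['grip_width'],o['gripper_force'],o['contact_force'])
robot.move_l([*p,110],q,vel=120)
o=robot.get_obs(); print(o['t'],o['tcp_pos'],o['grip_width'],o['contact_force'],o['torque'])
```

```text
[444.19061279 339.15942383] [-0.20194833  0.97939618] 259.4100646972656 29.380680084228516
False
[444.46928235 339.35668167  20.89734747] 27.656137177538664 58.710983991622925 [-1.11025829 -1.34032998  6.23845971]
5.4 [443.83555777 338.89709222 109.01221843] 27.185836223059045 [-0.29176688 -0.40158599 -4.39272161] [0.01836593 0.02159619 0.00646878]
```

```bash
cat >> h.py <<'E'
X=np.array([.9892,-.1468]);Y=np.array([.1468,.9892]);O=np.array([651.6,52.9])
def W(x,y,z): return np.array([*(O+x*X+y*Y),z])
E
python3 - <<'E'
from h import *
robot.move_pose(W(-75,-20,300),down(Y))
c,im,d=snap('wrist','w2'); print(robot.get_obs()['tcp_pos'])
for n,P in dict(f0=(45,-130,25),f1=(45,130,25),head=(30,110,158),c0=(-100,-150,15),c1=(-100,150,15),c2=(120,-150,15)).items(): print(n,proj(c,W(*P)))
E
```

```text
[574.23140159  45.08456003 299.05853747]
f0 [383.735197   256.65700162]
f1 [403.72703496  12.33377449]
head [442.54199344   2.0407251 ]
c0 [260.23512692 268.34067363]
c1 [256.29863586  -8.23099218]
c2 [441.68704107 268.32897769]
```

View pics/w2.png

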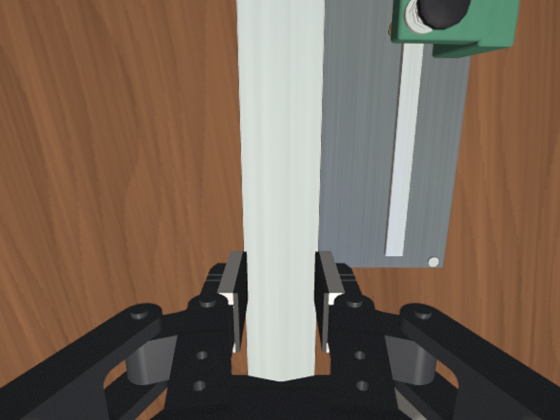

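The fence's front edge runs from (403,45) to (386,256), the head is at about (441,8), and the plate's right corner is at (444,268). All of these are within about 3 px of prediction, so next I refine the fence line.

Run:
```python
from h import *
c,im,d=load('w2')
g=im.min(2).astype(int); L=[];R=[]
for v in range(60,250,5):
    r=g[v,370:440]; i=np.where(r>150)[0]
    if len(i)>6: L.append(onplane(c,370+i[0]-.5,v,25)[:2]); R.append(i[-1]-i[0]+1)
L=np.array(L); f=cv2.fitLine(L.astype(np.float32),cv2.DIST_HUBER,0,.01,.01).ravel()
dy=f[:2]*np.sign(f[1]); res=(L-f[2:])@np.array([dy[1],-dy[0]])
col=g[:,392:398]; vend=np.where(col.mean(1)>150)[0].max()+.5
e=onplane(c,393,vend,25)[:2]
dx=np.array([dy[1],-dy[0]]); foot=f[2:]+dy*((e-f[2:])@dy)
O2=foot+130*dy-45*dx
print(len(L),res.std(),R[::8],dy,vend,O2,'old',O)
for n,P in dict(head=(30,110,158),c2=(120,-150,15)).items():
    print(n,proj(c,[*(O2+P[0]*dx+P[1]*dy),P[2]]))
```

```text
38 0.33767861532777227 [np.int64(19), np.int64(19), np.int64(19), np.int64(19), np.int64(18)] [0.14955181 0.9887539 ] 255.5 [653.59052473  54.23020762] old [651.6  52.9]
head [445.94001557  -0.44775319]
c2 [442.92125219 267.36515853]
```

```bash
cat >> h.py <<'E'
Y=np.array([.14955,.98875]);X=np.array([.98875,-.14955]);O=np.array([653.6,54.2])
E
python3 - <<'E'
from h import *
q=down(Y)
robot.move_l(W(-25,0,80),q,vel=150)
print(robot.move_l(W(-25,0,33),q,vel=40,force_limit=10))
o=robot.get_obs(); print(o['tcp_pos'],o['contact_force'])
robot.command_gripper(46)
robot.move_l(W(-25,0,130),q,vel=150)
q=down(-X)
robot.move_pose(W(-75,0,130),q)
robot.command_gripper(70)
print(robot.move_l(W(-75,0,60),q,vel=120,force_limit=8),robot.move_l(W(-75,0,20),q,vel=30,force_limit=8))
o=robot.get_obs(); print(o['t'],o['tcp_pos'],o['contact_force'],o['grip_width'])
E
```

```text
True
[628.70401329  57.90020367  35.93663535] [-0.82689423 -0.04763327  4.74933253]
False True
14.1917 [579.38583185  65.44227181  24.26621122] [-3.35603059 -0.59033609  7.97828606] 69.88493853861738
```

Run:
```python
from h import *
q=down(-X)
z=robot.get_obs()['tcp_pos'][2]+2.5
robot.move_l(W(-75,0,z),q,vel=30)
robot.sleep(.2)
print(robot.move_l(W(-12,0,z),q,vel=50,force_limit=20))
o=robot.get_obs(); print((o['tcp_pos'][:2]-O)@X,o['contact_force'])
print(robot.move_l(W(14,0,z),q,vel=25,force_limit=12))
o=robot.get_obs(); print((o['tcp_pos'][:2]-O)@X,o['tcp_pos'],o['contact_force'],o['torque'])
robot.move_l(W(-60,0,z),q,vel=100)
robot.move_l(W(-60,0,200),q,vel=150)
robot.move_pose(W(-75,-40,330),down(Y))
c,im,d=snap('wrist','w3'); print(robot.get_obs()['t'])
```

```text
False
-11.947704945056394 [-0.82057187  0.01235328 -0.07776349]
True
4.179617256010273 [657.72811236  53.54506076  26.12196838] [-2.62171659  0.926716    2.48802759] [ 0.04177667  0.47960483 -0.07828656]
20.25
```

View pics/w3.png

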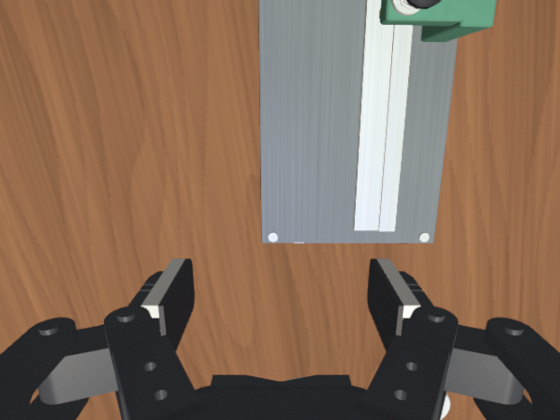

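Wrist view: the bar (357-378,230) lies tight against the fence (380-396,231). The ends are level and the bar runs under the beam. Next is the plunger.

```bash
cat > press.py <<'E'
from h import *
q=down(Y)
robot.command_gripper(0)
robot.move_pose(W(30,110,205),q)
robot.sleep(.3)
F0=np.mean([(robot.sleep(.02),robot.get_obs()['contact_force'][2])[1] for _ in range(8)])
F=lambda:robot.get_obs()['contact_force'][2]-F0
print('touch',robot.move_l(W(30,110,165),q,vel=20,force_limit=3))
zt=robot.get_obs()['tcp_pos'][2]; print(F0,zt,F(),robot.get_obs()['grip_width'])
assert 165.5<zt<185
z=zt; step=1.; log=[]
while z>zt-28.5:
    z-=step; robot.move_l(W(30,110,z),q,vel=12,force_limit=10); robot.sleep(.08)
    f=F(); dep=zt-robot.get_obs()['tcp_pos'][2]; log.append((round(dep,1),round(f,1)))
    ex=f-(4+.2*max(dep,0))
    if ex>9: break
    step=.3 if ex>2.5 else 1.
print(log); 
for _ in range(4): robot.sleep(.2); print(round(F(),1))
print(robot.get_obs()['t'])
E
python3 press.py
```

```text
touch True
0.03850447893620493 172.63531606139534 2.6323714063075596 0.04717347370518892
[(np.float64(0.9), np.float64(2.7)), (np.float64(2.0), np.float64(3.5)), (np.float64(3.0), np.float64(2.5)), (np.float64(4.0), np.float64(2.3)), (np.float64(5.0), np.float64(4.4)), (np.float64(6.0), np.float64(3.7)), (np.float64(7.0), np.float64(3.8)), (np.float64(8.0), np.float64(4.5)), (np.float64(9.0), np.float64(4.9)), (np.float64(9.5), np.float64(7.3)), (np.float64(9.6), np.float64(14.8)), (np.float64(9.6), np.float64(16.5))]
16.3
15.4
16.6
15.8
28.475
```

Firm stop at about 10 mm: 16 N total, roughly 10 N above the spring, held for about a second. Now I lift slowly and check.

Run:
```python
from h import *
q=down(Y)
robot.move_l(W(30,110,185),q,vel=25)
robot.move_l(W(30,110,300),q,vel=150)
robot.move_pose(W(-75,-40,330),q)
c,im,d=snap('wrist','w4'); snap('scene','s4')
c,im,d=load('s4'); cv2.imwrite('pics/both.png',np.vstack([cv2.imread('pics/w4.png')[:260,200:500],cv2.imread('pics/s4.png')[170:310,220:520][:, :, :]])); print(robot.get_obs()['t'])
_,_,d0=load('scene0'); u,v=proj(c,W(30,110,158)).astype(int); print(u,v,np.median(d[v-3:v+1,u-2:u+3]),np.median(d0[v-3:v+1,u-2:u+3]))
```

```text
31.3583
344 190 1200.012 1200.1504
```

View pics/both.png

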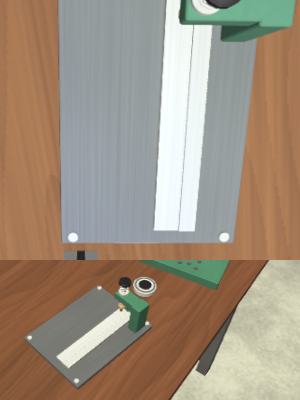

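The bar is flush with its ends level at crop (155-195,231). The plunger is back up, with the same depth reading at its head as before pressing, and the robot is clear.

```bash
python3 -c "
from h import *
print(ticket.finish_job())"
```

```text
the job is handed in; nothing more can be done
None
```

I handed the job in at about 31 s: the bar lies flush against the fence with its ends level, and I pressed the plunger to a firm stop (about 16 N, roughly 10 N above its spring), held it about a second, and it came back up by itself.

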